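# Check in a vial through the reader's spring flap

## Robot

A 6-joint arm with a two-finger parallel gripper is mounted at the origin on a cart in front of the work surface, level with it; the furniture and walls round the work are solid. World frame = base frame: x ahead of the robot, y to its left, z up, the work surface at z = 0. Lengths are in m, angles in rad, forces in N, time in s.
With the tool pointing down it reaches from about 0.375 to 0.9 m from the base axis. Payload 3.1 kg.
Tool frame: the origin (TCP) lies at the very end of the fingers, on their centre line; the grasp point (between the pads) lies 19 mm behind it; z points along the fingers, y is the direction in which the jaws open and shut (so a half turn about z gives the same grasp; the last joint's range is limited). The gripper opens to 85 mm and grips with 20 to 120 N. Pads are 22 mm wide; open, the fingers measure 114 mm over their backs; the gripper's body (76 mm by 85 mm) begins 54 mm behind the grasp point. The pads swing forward as they close: fully open they stand 13 mm farther back than shut.
Start: joints at [1.149, 0.527, 1.433, -0, 1.181, -0.178], TCP at [0.151, 0.607, 0.231] pointing down, gripper open.
Joint ranges: [-3.08, 3.08], [-0.75, 2.2], [0.22, 2.44], [-1.43, 4.57], [0, 2.65], [-2.85, 2.85]. Speed limits (rad/s): [2.79, 2.79, 3.14, 3.14, 3.14, 3.14].

## Interface

Orientations are given as a unit quaternion [x, y, z, w].
In Python, from station import manip gives the robot as it stands. The module is installed in compiled form; this text tells all that it offers.
- The arm moves only by the tool send_rows, never from a script. Its argument "commands" is a list of rows, each an object with "delta_pos": the shift along the world's x, y, z in cm, a list of three; "yaw": the turn about the world's z in rad. A call has 1 to 10 rows; each row shifts and turns the pose as measured when the row begins; what a row does not reach is not made up. A row lasts 1/8 s, in which the tool goes at most 62.5 mm and 10.7 degrees, less where a joint would pass 70% of its speed; a pose out of reach is approached as far as the arm can. A call is refused whole if a number of a shift passes 6.25 or a number of a turn 0.188, either way. A call with a gripper value outside its range is refused whole. "grip" is the closure, from -1 (fully open) to 1 (shut), set as the call begins (left out, the last holds). The fingers move at their own pace and stop on an object; "force" is the grip in N (left out, the last holds). Time passes only in rows, so rows that do not move let the fingers close. It gives the time, the measured TCP pose, the force and the opening at its end, in the units of the state.
- manip.sense(): the state, without advancing time (a new reading comes with each control period).
- manip.snapshot(name): name is "scene" or "top" or "wrist"; returns the picture (384x512x3 uint8, blue, green, red); there is no depth.
- manip.get_calibration(name): a dict with "fx", "fy", "cx", "cy" (pixels), "dist_coeffs" ([k1, k2, p1, p2, k3] as OpenCV has them; the pictures are not rectified), "world_to_cam" (4x4, takes a point from world to camera coordinates); the wrist camera has in their place "mount" (4x4, takes a point from camera to tool coordinates, whose origin is the TCP and whose axes are the flange's). Camera axes: x right, y down, z forward; pixel columns grow to the right and rows downward; lengths in m; the calibration is good to about 2 mm. A picture is of the moment at which its call begins: read the wrist's pose just before it. get_calibration takes no time and is no camera call.
- manip.sign_off(): hands the job in, once; it reports no verdict.
The state is a dict: "t": time; "q": joint angles; "qd": joint speeds; "tau": joint torques, N m; "tcp_pos": TCP position; "tool_rot": TCP orientation; "force": force on the tool from outside, world axes, zero at the start; "ft_torque": the same for the moment, N m; "finger_gap": opening from 0.0 (shut) to 1.0 (fully open).
Only numpy, scipy, OpenCV 4.12 (cv2) and the standard library are available. Lean on these libraries where they do the work, as an engineer would, in place of code of your own. Each camera call takes 0.05 s, during which the arm holds its last target. There are 200 camera calls.

## Task

Check the vial with the violet contents in at the grey reader: push the orange spring flap aside with the gripper while carrying the vial, lower the vial upright into the black well with the flap held open, and press it down gently until the sprung pad hidden in the well clearly gives (about 10 N, never more than 16 N), keeping it pressed for half a second. Then let go and draw back so that the vial stands in the well and the flap swings fully shut over it. Leave the other two vials standing where they are.

Things in the scene. Friction and masses are not known exactly. Their poses are not given: they have to be found in the camera images.
- violet_vial: The vial to check in: glass, violet contents, black screw cap. Diameter 28.4 mm from the bottom to 42 mm, cap 29.2 mm from 42 to 57 mm (total height 57 mm). About 30 g. Stands upright on the bench. Origin at the centre of its underside, z up its axis. Hold it high, fingertips 32-36 mm above its underside, so that they stay above the well block.
- plain_vial: Bystander vial with whitish contents and black cap, 26 mm diameter, 56 mm tall, standing on the bench at least 80 mm from the other vials. Origin at the centre of its underside.
- blue_vial: Bystander vial with blue contents and white cap, 26 mm diameter, 60 mm tall, standing on the bench. Origin at the centre of its underside.
- reader: Check-in reader, screwed down: grey base plate 125x175x6 mm, black well block 66x66 mm, top at 31 mm, hinge post (15 mm dia., 99 mm tall) at (0,-90) mm in its frame. Origin on the bench under the well's centre, z up. Orange flap: a 42x47 mm plate on a narrow arm from the post, level over the well at 87-90 mm height; rolled lip (8 mm bar, height 84-92 mm) on its front edge x=-20, y -17 to +30.
- well_mouth (a point): Centre of the well's round mouth, 31 mm above the bench; hole 31 mm wide (1.3 mm play all round), axis vertical. Axes as the reader's.
- flap (a joint): Swing of the flap about the vertical post, rad: 0 = shut over the well, positive = open, its free end moving to the reader's +x; stop at 1.7. Carrying the vial in to the axis swings it 0.5 rad or more. A spring closes it: 0.05 N m when shut, 0.1 N m more per rad (1 to 4 N at the gripper); the lip also rubs on the fingers as they go down and up.
- flap_lip (a point): Point on the lip's axis 90 mm from the hinge; shut: 20 mm in front (-x) of the well's axis, 88 mm high. Way in: grip across the reader's y (fingers at the vial's +y and -y sides), start 75 mm in front (-x) of the well, vial underside at 38 mm, fingertips at 72 mm (below the lip), and move along +x to the axis. The flap is pushed away and leans on vial and fingers on the way straight down and up.
- well_foot: Foot in the well with a sprung brass pad. Origin on the bench under the well: it does not show the pad's height. The untouched pad's top is 12 to 24 mm above the bench, set differently each time and not measured: find it by feel. It gives from 2 N on, 6 N more per mm, hard stop after 3 mm (20 N). Damped: released, it lifts the vial slowly back; the vial's top then stays below the flap.
Not all that is in view belongs to the job. Leave any brown or green look-alike of the violet_vial alone.

How it is judged:
On the way, in this order (a step that is already met when the one before it is completed fails the run):
1. the violet vial is over the well with the flap held open (horizontal distance between violet_vial and well_mouth below 0.012 m and height (world z) of violet_vial above 0.03 m and value of joint flap above 0.25 rad), for 0.1 s.
2. upright in the well, the flap still held open, the vial is pressed on the sprung pad with more than 6 N (contact force between violet_vial and well_foot above 6 N and horizontal distance between violet_vial and well_mouth below 0.004 m and angle between violet_vial's own z axis and vertical below 0.15 rad and value of joint flap above 0.25 rad), for 0.3 s.
At the end, for the whole second after the job is handed in: The violet vial stands upright (within 0.15 rad) and at rest on the pad in the well, within 4 mm of its axis, its underside at least 5 mm below the mouth; the flap is shut (less than 0.06 rad); the other two vials stand where they were (within 20 mm) (horizontal distance between violet_vial and well_mouth below 0.004 m and z of violet_vial in the frame of well_mouth below -0.005 m and angle between violet_vial's own z axis and vertical below 0.15 rad and contact force between violet_vial and well_foot above 0.05 N and linear speed of violet_vial below 0.02 m/s and value of joint flap below 0.06 rad and angle between each of plain_vial, blue_vial's own z axis and vertical below 0.2 rad); the robot touches nothing.
It fails at once if the vial is pressed on the pad with more than 16 N (contact force between violet_vial and well_foot above 16 N).
It fails at once if the other vials are moved by more than 20 mm (distance of any of plain_vial, blue_vial from where it was at the start of the episode above 0.02 m).
It also fails if it takes over 67 s, if anything falls off the work surface, if the arm or the gripper's body presses on something with over 40 N, if the wrist force passes 120 N, or if a joint passes its speed limit or range.

## Working session

There is one attempt and no reset: what is moved stays moved. The work goes in short steps, Python scripts to look and compute and a tool call to move; the robot and the scene stay as the last step left them, time stands still between calls to the robot, and variables do not carry over. Pictures are saved under pics/ and viewed, about 8 in all and at most 12, crops included, and the job is handed in when it is done.

Besides the shell and the picture viewer there is one more tool, called after "Emit:" as name(argument=value, ...), one argument or row to a line, values as JSON. send_rows: Moves the arm, as the interface text tells. Its arguments: {"type":"object","properties":{"commands":{"type":"array","items":{"type":"object","properties":{"delta_pos":{"type":"array","items":{"type":"number"}},"yaw":{"type":"number"}}}},"grip":{"type":"number"},"force":{"type":"number"}},"required":["commands"]}

```bash
mkdir -p pics; cat > h.py <<'E'
import numpy as np, cv2
from station import manip as m
from scipy.spatial.transform import Rotation as R
def cam(name, st=None):
    c=m.get_calibration(name); K=np.array([[c['fx'],0,c['cx']],[0,c['fy'],c['cy']],[0,0,1.]]); d=np.array(c['dist_coeffs'],float)
    if 'world_to_cam' in c: T=np.array(c['world_to_cam'])
    else:
        W=np.eye(4); W[:3,:3]=R.from_quat(st['tool_rot']).as_matrix(); W[:3,3]=st['tcp_pos']; T=np.linalg.inv(W@np.array(c['mount']))
    return K,d,T
def back(name,uv,z,st=None):
    K,d,T=cam(name,st); p=cv2.undistortPoints(np.array([[uv]],float),K,d)[0,0]
    r=T[:3,:3].T@np.array([p[0],p[1],1]); o=-T[:3,:3].T@T[:3,3]; return o+r*(z-o[2])/r[2]
def proj(name,P,st=None):
    K,d,T=cam(name,st); return cv2.projectPoints(np.array(P,float).reshape(-1,3),cv2.Rodrigues(T[:3,:3])[0],T[:3,3],K,d)[0][:,0]
E
python3 - <<'E'
from h import *
s=m.sense(); print(s)
a=m.snapshot('scene');b=m.snapshot('top')
cv2.imwrite('pics/scene0.png',a);cv2.imwrite('pics/top0.png',b)
v=np.vstack([a,b]); 
cv2.imwrite('pics/top0x.png',cv2.resize(b,(800,600),interpolation=cv2.INTER_CUBIC))
cv2.imwrite('pics/scene0x.png',cv2.resize(a,(800,600),interpolation=cv2.INTER_CUBIC))
E
```

```text
{'t': 0.0, 'q': array([ 1.14847187e+00,  5.28464569e-01,  1.43393030e+00, -2.23822958e-06,
        1.18140679e+00, -1.78497062e-01]), 'qd': array([-0.00044403, -0.00035617, -0.00110417,  0.00020211,  0.00091131,
       -0.00046714]), 'tau': array([-3.88127464e-04, -4.42344940e+01, -1.78030139e+01, -2.21820874e-04,
        8.33268918e-03,  1.08355377e-05]), 'tcp_pos': array([0.15055137, 0.60584082, 0.23032571]), 'tool_rot': array([ 1.21611423e-01,  9.92577172e-01, -1.05534099e-03, -3.25846863e-04]), 'force': array([-0.09385985, -0.62178016,  0.04372485]), 'ft_torque': array([-0.01078341,  0.01620934, -0.01625992]), 'finger_gap': 1.0005360379277386}
```

View pics/top0x.png

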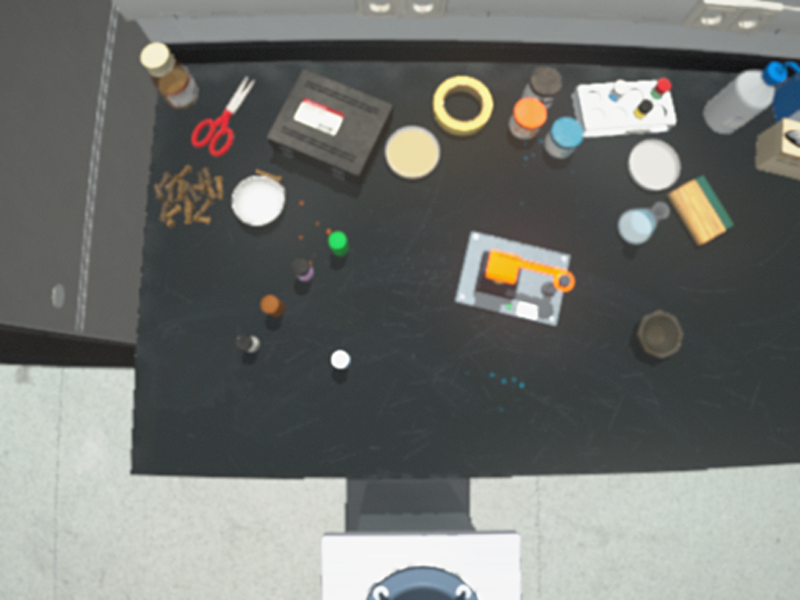

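View pics/scene0x.png

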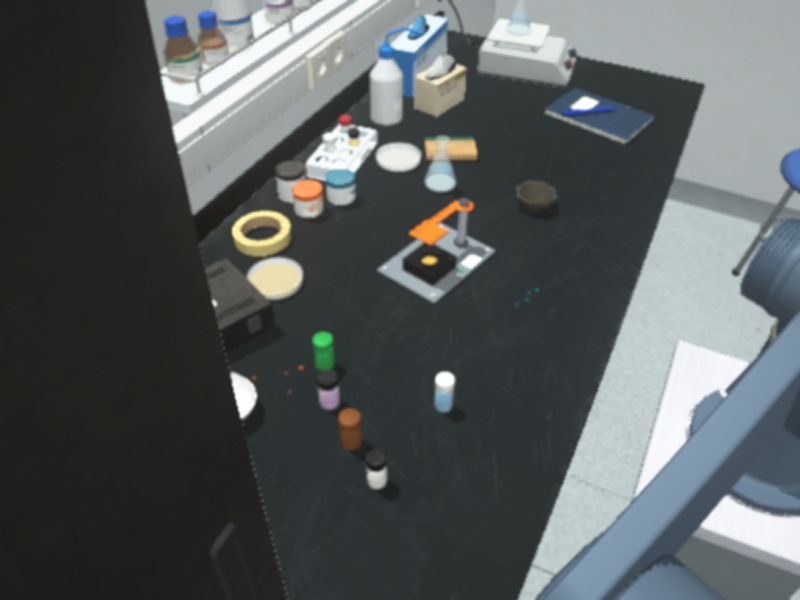

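Top picture, left cluster (800x600 px): green vial (338,243), violet with black cap (303,268), brown (271,305), plain with black cap (248,344) and blue with white cap (340,360). The reader is at (515,278). The violet candidate is (303,268) in top and (329,390) in scene. I'll enlarge both to confirm and measure.

```bash
python3 - <<'E'
from h import *
b=cv2.imread('pics/top0.png');a=cv2.imread('pics/scene0.png')
r=lambda i,x,y,w,h,s:cv2.resize(i[y:y+h,x:x+w],(int(w*s),int(h*s)),interpolation=cv2.INTER_CUBIC)
# top vials crop x150 y140 100x100 s4 ; reader crop x285 y142 100x75 ; scene crop 190..300
c1=r(b,145,140,100,100,4); c2=r(a,185,205,120,120,10/3)
cv2.imwrite('pics/c1.png',np.hstack([c1,c2]))
cv2.imwrite('pics/c2.png',r(b,285,142,90,70,8.5))
print(proj('top',[[.15,.607,.2],[0,0,0],[.5,0,0],[.5,.3,0]])*800/512)
for n,uv,z in [('violet',(303,268),.03),('brown',(271,305),.03),('green',(338,243),.03),('plain',(248,344),.03),('blue',(340,360),.03),('post',(564,281),.099)]: print(n,back('top',np.array(uv)*.64,z).round(4))
E
```

```text
[[-26.04206433 560.1746406 ]
 [421.26470669 629.0354555 ]
 [419.14039577 318.0663514 ]
 [240.32820032 318.18958855]]
violet [0.5795 0.1913 0.03  ]
brown [0.5184 0.2421 0.03  ]
green [0.6216 0.1345 0.03  ]
plain [0.455  0.2776 0.03  ]
blue [0.4297 0.1286 0.03  ]
post [ 0.5453 -0.2169  0.099 ]
```

View pics/c1.png

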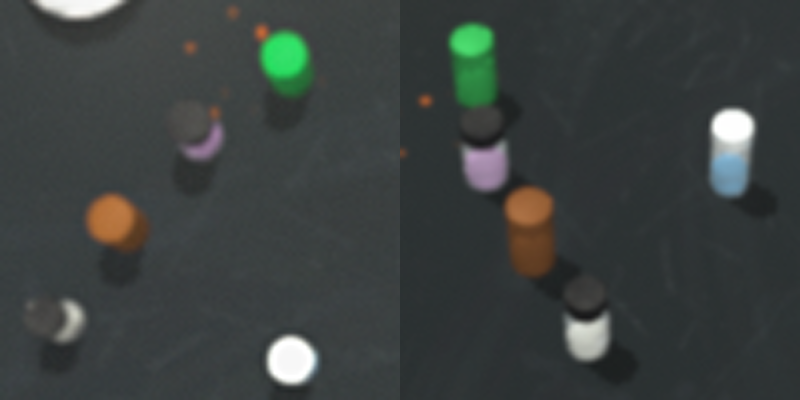

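View pics/c2.png

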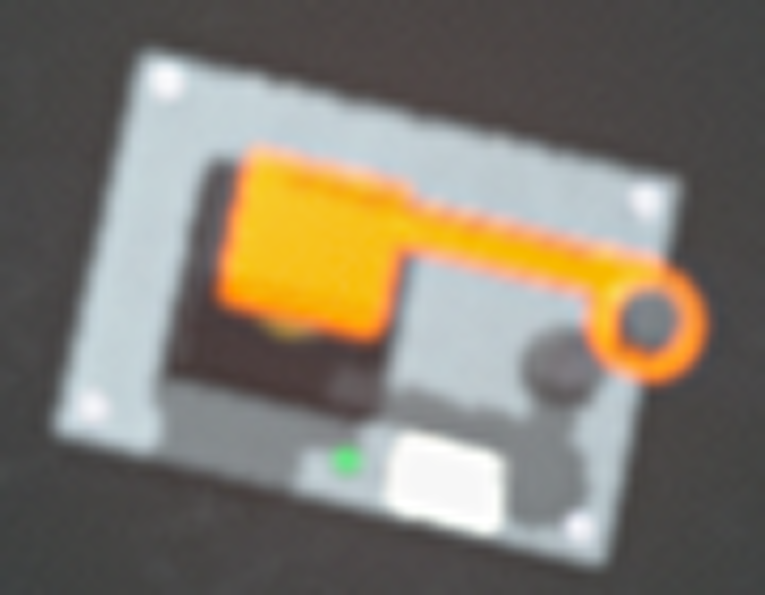

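The crop confirms violet: black cap over violet contents at crop (190,122)/(202,140), and scene crop (485,150). The green and brown ones are the look-alikes. In the reader crop, the plate corners are TL(145,50), TR(683,180), BR(605,562), BL(55,432), and the post top is (650,318).

```bash
python3 - <<'E'
from h import *
q=lambda u,v:(285+u/8.5,142+v/8.5)
P={n:back('top',q(*uv),z) for n,uv,z in [('TL',(145,50),.006),('TR',(683,180),.006),('BR',(605,562),.006),('BL',(55,432),.006),('post',(650,318),.099),('fl1',(220,305),.09),('fl2',(380,340),.09)]}
for k in P: print(k,P[k].round(4))
for a,b in [('TL','TR'),('BL','BR'),('TR','BR'),('TL','BL')]:
    d=P[a]-P[b]; print(a,b,np.linalg.norm(d).round(4),np.degrees(np.arctan2(-d[0],d[1])).round(2))
yw=np.radians(-13.6); Y=np.array([-np.sin(yw),np.cos(yw),0]);print('well from post',P['post']+.09*Y, 'plate ctr',np.mean([P[k] for k in('TL','TR','BR','BL')],0))
print('violet top', back('top',(145+190/4,140+122/4),.057), 'scene',back('scene',(185+482*.3,205+118*.3),.057))
print('blue scene',back('scene',(185+734*.3,205+125*.3),.060),'top',back('top',(145+291/4,140+360/4),.06))
print('postscene',back('scene',(464*.64,203*.64),.099))
print(m.get_calibration('wrist'))
E
```

```text
TL [ 0.6485 -0.0917  0.006 ]
TR [ 0.6071 -0.2618  0.006 ]
BR [ 0.4864 -0.2305  0.006 ]
BL [ 0.5274 -0.0607  0.006 ]
post [ 0.5464 -0.2182  0.099 ]
fl1 [ 0.5517 -0.098   0.09  ]
fl2 [ 0.5417 -0.1432  0.09  ]
TL TR 0.1751 -13.7
BL BR 0.1747 -13.55
TR BR 0.1246 -104.51
TL BL 0.1251 -104.34
well from post [ 0.56754922 -0.13077     0.099     ] plate ctr [ 0.56736116 -0.16115253  0.006     ]
violet top [0.57671311 0.19052239 0.057     ] scene [0.34758936 0.07652586 0.057     ]
blue scene [0.19764907 0.01325013 0.06      ] top [0.42969222 0.12552017 0.06      ]
postscene [ 0.54551682 -0.21333202  0.099     ]
{'fx': 288.0336860273525, 'fy': 288.0336860273525, 'cx': 261.92643319766665, 'cy': 189.2107260754244, 'dist_coeffs': array([-0.01735857,  0.        ,  0.        ,  0.        ,  0.        ]), 'mount': array([[ 5.26241075e-04, -9.52395080e-01, -3.04866094e-01,
         7.63913639e-02],
       [ 9.99999795e-01,  3.90139485e-04,  5.07350748e-04,
         1.00295638e-03],
       [-3.64258055e-04, -3.04866299e-01,  9.52395090e-01,
        -1.42225161e-01],
       [ 0.00000000e+00,  0.00000000e+00,  0.00000000e+00,
         1.00000000e+00]])}
```

Emit:
send_rows(
  commands=[
    {"delta_pos": [4.2, -4.1, -0.6]},
    {"delta_pos": [4.2, -4.1, -0.6]},
    {"delta_pos": [4.2, -4.1, -0.6]},
    {"delta_pos": [4.2, -4.1, -0.6]},
    {"delta_pos": [4.2, -4.1, -0.6]},
    {"delta_pos": [4.2, -4.1, -0.6]},
    {"delta_pos": [4.2, -4.1, -0.6]},
    {"delta_pos": [4.2, -4.1, -0.6]},
    {"delta_pos": [4.2, -4.1, -0.6]},
    {"delta_pos": [3.0, -3.0, -0.6]},
  ],
  grip=-0.2,
  force=40,
)

```text
validation failed for argument at $.co...
```

Emit:
send_rows(
  commands=[
    {"delta_pos": [4.2, -4.1, -0.6], "yaw": 0},
    {"delta_pos": [4.2, -4.1, -0.6], "yaw": 0},
    {"delta_pos": [4.2, -4.1, -0.6], "yaw": 0},
    {"delta_pos": [4.2, -4.1, -0.6], "yaw": 0},
    {"delta_pos": [4.2, -4.1, -0.6], "yaw": 0},
    {"delta_pos": [4.2, -4.1, -0.6], "yaw": 0},
    {"delta_pos": [4.2, -4.1, -0.6], "yaw": 0},
    {"delta_pos": [4.2, -4.1, -0.6], "yaw": 0},
    {"delta_pos": [4.2, -4.1, -0.6], "yaw": 0},
    {"delta_pos": [3.0, -3.0, -0.6], "yaw": 0},
  ],
  grip=-0.2,
  force=40,
)

```text
t: 1.35
tcp_pos: [0.566, 0.1954, 0.1659]
tool_rot: [0.118, 0.993, -0.0, -0.001]
force: [-0.0, 0.5, 0.2]
finger_gap: 0.602
```

Emit:
send_rows(
  commands=[
    {"delta_pos": [1.1, -0.5, -3.5], "yaw": 0},
    {"delta_pos": [0, 0, 0], "yaw": 0},
  ],
)

```text
t: 1.6
tcp_pos: [0.5797, 0.1867, 0.1292]
tool_rot: [0.12, 0.993, -0.0, -0.001]
force: [0.4, 0.7, 0.1]
finger_gap: 0.601
```

```bash
cat > w.py <<'E'
import sys,json
from h import *
n,sc=sys.argv[1],1.5625
s=m.sense(); a=m.snapshot('wrist'); cv2.imwrite(f'pics/{n}.png',cv2.resize(a,(800,600),interpolation=cv2.INTER_CUBIC))
json.dump({k:np.array(s[k]).tolist() for k in('tcp_pos','tool_rot')},open(f'pics/{n}.json','w'))
print(s['t'],s['tcp_pos'],s['tool_rot'],s['force'],s['finger_gap'])
E
python3 w.py w1
```

```text
1.6 [0.57969972 0.18671144 0.12917092] [ 1.20497108e-01  9.92712973e-01 -4.94105377e-04 -1.07557762e-03] [0.36132568 0.70650512 0.14164089] 0.6006957477399814
```

View pics/w1.png

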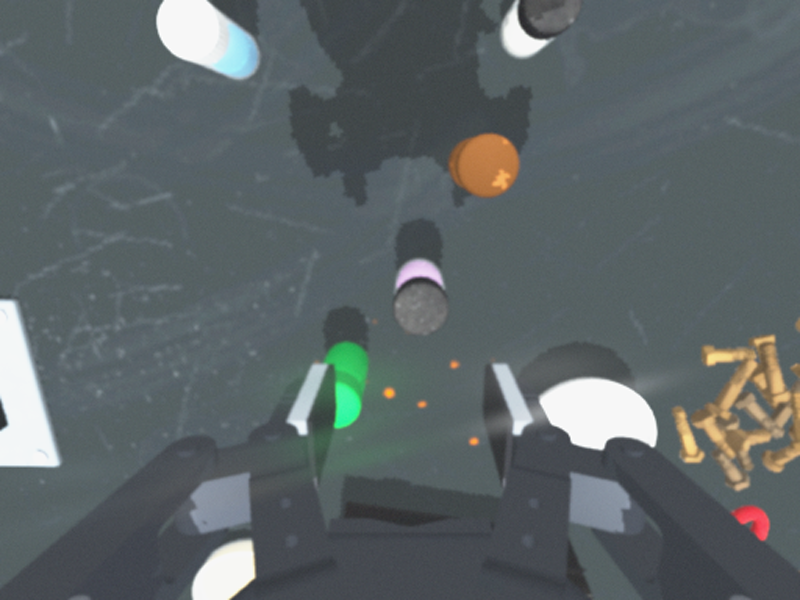

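The wrist view shows the violet vial's cap top at (420,305), between the brown (485,165) and green (340,400) look-alikes, with the fingers about 50 mm open.

```bash
cat > b.py <<'E'
import sys,json
from h import *
s=json.load(open(f'pics/{sys.argv[1]}.json')); yw=np.radians(-13.95)
X=np.array([np.cos(yw),np.sin(yw),0]);Y=np.array([-np.sin(yw),np.cos(yw),0])
for a in sys.argv[2:]:
    u,v,z=map(float,a.split(',')); p=back('wrist',(u*.64,v*.64),z,s); d=p-np.array(s['tcp_pos']); print(a,p.round(4),'rel tool x,y',(d@X).round(4),(d@Y).round(4))
print('tcp px',proj('wrist',[s['tcp_pos']],s)/.64)
E
python3 b.py w1 420,305,.057 420,258,.0
```

```text
420,305,.057 [0.5784 0.1937 0.057 ] rel tool x,y -0.003 0.0064
420,258,.0 [0.5678 0.1975 0.    ] rel tool x,y -0.0142 0.0076
tcp px [[406.17174324 378.92999586]]
```

Emit:
send_rows(
  commands=[
    {"delta_pos": [-0.1, 0.6, -1.0], "yaw": 0},
    {"delta_pos": [0, 0, -3.5], "yaw": 0},
    {"delta_pos": [0, 0, -3.0], "yaw": 0},
    {"delta_pos": [0, 0, -1.5], "yaw": 0},
    {"delta_pos": [0, 0, 0], "yaw": 0},
  ],
)

```text
t: 2.28
tcp_pos: [0.5792, 0.1997, 0.0438]
tool_rot: [0.117, 0.993, 0.002, 0.005]
force: [-0.3, 0.3, 0.6]
finger_gap: 0.604
```

Emit:
send_rows(
  commands=[
    {"delta_pos": [0, -0.4, -0.6], "yaw": 0},
    {"delta_pos": [0, 0, 0], "yaw": 0},
    {"delta_pos": [0, 0, 0], "yaw": 0},
  ],
)

```text
t: 2.65
tcp_pos: [0.5809, 0.1963, 0.0403]
tool_rot: [0.116, 0.993, 0.002, 0.007]
force: [0.1, 0.6, -0.7]
finger_gap: 0.601
```

Emit:
send_rows(
  commands=[
    {"delta_pos": [-0.15, -0.25, -0.7], "yaw": 0},
    {"delta_pos": [0, 0, 0], "yaw": 0},
    {"delta_pos": [0, 0, 0], "yaw": 0},
  ],
)

```text
t: 3.02
tcp_pos: [0.5798, 0.1933, 0.0336]
tool_rot: [0.116, 0.993, 0.002, 0.008]
force: [0.6, -0.2, 0.3]
finger_gap: 0.6
```

Emit:
send_rows(
  commands=[
    {"delta_pos": [0, 0, 0], "yaw": 0},
    {"delta_pos": [0, 0, 0], "yaw": 0},
    {"delta_pos": [0, 0, 0], "yaw": 0},
    {"delta_pos": [0, 0, 0], "yaw": 0},
    {"delta_pos": [0, 0, 0], "yaw": 0},
  ],
  grip=1,
  force=50,
)

```text
t: 3.65
tcp_pos: [0.5799, 0.1933, 0.0337]
tool_rot: [0.116, 0.993, 0.002, 0.008]
force: [0.1, -0.4, 0.5]
finger_gap: 0.314
```

Emit:
send_rows(
  commands=[
    {"delta_pos": [0, 0, 2.0], "yaw": 0},
    {"delta_pos": [0, 0, 4.0], "yaw": 0},
    {"delta_pos": [0, 0, 3.0], "yaw": 0},
    {"delta_pos": [-0.8, -3.5, 0.5], "yaw": 0},
    {"delta_pos": [-1.0, -4.5, 0], "yaw": 0},
    {"delta_pos": [-1.2, -4.5, 0], "yaw": 0},
    {"delta_pos": [-1.5, -4.5, 0], "yaw": 0},
    {"delta_pos": [-1.5, -4.5, 0], "yaw": 0},
    {"delta_pos": [-1.0, -3.0, 0], "yaw": 0},
    {"delta_pos": [0, 0, 0], "yaw": 0},
  ],
)

```text
t: 4.9
tcp_pos: [0.5122, -0.0575, 0.1449]
tool_rot: [0.115, 0.993, 0.003, 0.018]
force: [-0.3, -0.5, -0.5]
finger_gap: 0.32
```

Emit:
send_rows(
  commands=[
    {"delta_pos": [-0.9, -2.0, -0.5], "yaw": 0},
    {"delta_pos": [-0.9, -2.0, -1.0], "yaw": 0},
    {"delta_pos": [-0.3, -1.0, -1.5], "yaw": 0},
    {"delta_pos": [0, 0, -1.5], "yaw": 0},
    {"delta_pos": [0, 0, -1.0], "yaw": 0},
    {"delta_pos": [0, 0, 0], "yaw": 0},
    {"delta_pos": [0, 0, 0], "yaw": 0},
  ],
)

```text
t: 5.78
tcp_pos: [0.4959, -0.1047, 0.0942]
tool_rot: [0.113, 0.993, 0.002, 0.024]
force: [-0.6, -0.8, -0.0]
finger_gap: 0.32
```

```bash
python3 w.py w2
```

```text
5.775 [ 0.49594099 -0.10470475  0.09423303] [0.11265308 0.99334485 0.00207271 0.02389547] [-0.57730816 -0.76699163 -0.00088238] 0.3201232839306011
```

View pics/w2.png

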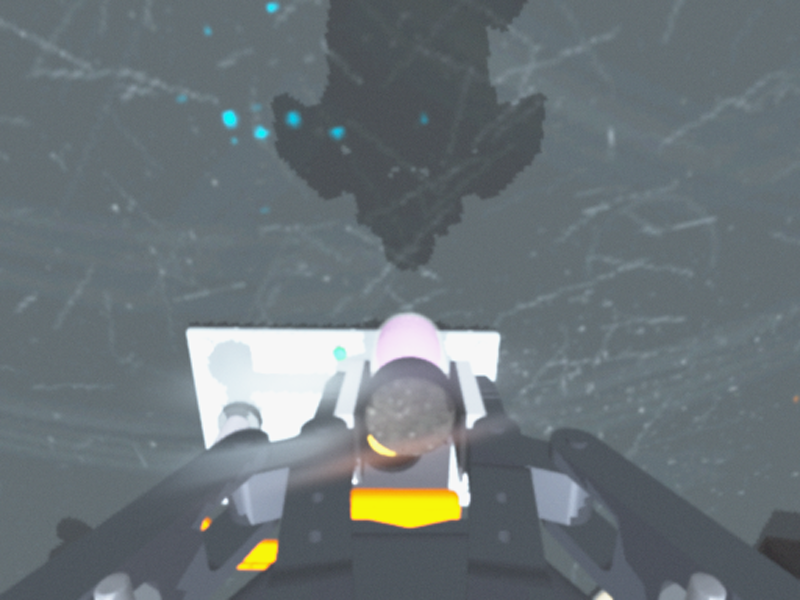

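The wrist view shows the vial held upright between the fingers (cap at (410,410)). The reader plate's front corners are at (188,330) and (498,333), the post base is near (238,415), and a glimpse of the pad in the well is at (383,443). I'll overlay the reader model on both views.

```bash
cat > ov.py <<'E'
import sys,json
from h import *
wn,tn,wx,wy,yawd,out=sys.argv[1],sys.argv[2],*map(float,sys.argv[3:6]),sys.argv[6]
s=json.load(open(f'pics/{wn}.json')); t=np.radians(yawd)
Rm=np.array([[np.cos(t),-np.sin(t),0],[np.sin(t),np.cos(t),0],[0,0,1]])
W=lambda P:np.array(P,float)@Rm.T+[wx,wy,0]
a=np.linspace(0,2*np.pi,40); circ=lambda r,z,c=(0,0):np.c_[c[0]+r*np.cos(a),c[1]+r*np.sin(a),0*a+z]
sq=lambda x0,x1,y0,y1,z:[[x0,y0,z],[x1,y0,z],[x1,y1,z],[x0,y1,z],[x0,y0,z]]
L=[(circ(.0155,.031),(0,0,255)),(sq(-.033,.033,-.033,.033,.031),(0,255,0)),(sq(-.033,.033,-.033,.033,.006),(0,160,0)),(circ(.0075,.099,(0,-.09)),(255,0,255)),(circ(.0075,.006,(0,-.09)),(255,0,0)),([[-.02,-.017,.092],[-.02,.03,.092]],(255,255,0)),(sq(-.0625,.0625,-.1175,.0575,.006),(0,255,255))]
def draw(img,name,x,y,w,h,k,st):
    im=cv2.resize(img[y:y+h,x:x+w],None,fx=k,fy=k,interpolation=cv2.INTER_CUBIC)
    for P,c in L: cv2.polylines(im,[np.int32((proj(name,W(P),st)+.5-[x,y])*k*8)],False,c,1,cv2.LINE_AA,3)
    return im
A=draw(cv2.imread(f'pics/{tn}.png'),'top',290,142,82,70,5,None)
B=draw(cv2.resize(cv2.imread(f'pics/{wn}.png'),(512,384),interpolation=cv2.INTER_AREA),'wrist',110,200,220,140,3.6,s)
h=A.shape[0]; o=np.zeros((h+0,0,3),np.uint8)
o=np.zeros((A.shape[0]+0+0,10,3),np.uint8)
cv2.imwrite('pics/'+out+'_t.png',A); 
c=np.zeros((600,800,3),np.uint8); A2=cv2.resize(A,None,fx=.85,fy=.85) if 0 else A
B=cv2.resize(B,(390,int(390*B.shape[0]/B.shape[1]))) if 0 else B
c=np.zeros((A.shape[0]+B.shape[0],max(A.shape[1],B.shape[1]),3),np.uint8); c[:A.shape[0],:A.shape[1]]=A; c[A.shape[0]:,:B.shape[1]]=B
c=c[:, :800]; cv2.imwrite(f'pics/{out}.png',cv2.resize(c,None,fx=min(1,600/c.shape[0]),fy=min(1,600/c.shape[0]),interpolation=cv2.INTER_AREA)); print(c.shape)
E
python3 ov.py w2 top0 .5675 -.1308 -14 o1; python3 b.py w2 188,330,.006 498,333,.006 238,415,.006
```

```text
(854, 792, 3)
188,330,.006 [ 0.4899 -0.2268  0.006 ] rel tool x,y 0.0235 -0.12
498,333,.006 [ 0.5306 -0.06    0.006 ] rel tool x,y 0.0229 0.0517
238,415,.006 [ 0.5487 -0.2196  0.006 ] rel tool x,y 0.0789 -0.0988
tcp px [[406.23586049 379.03290976]]
```

View pics/o1.png

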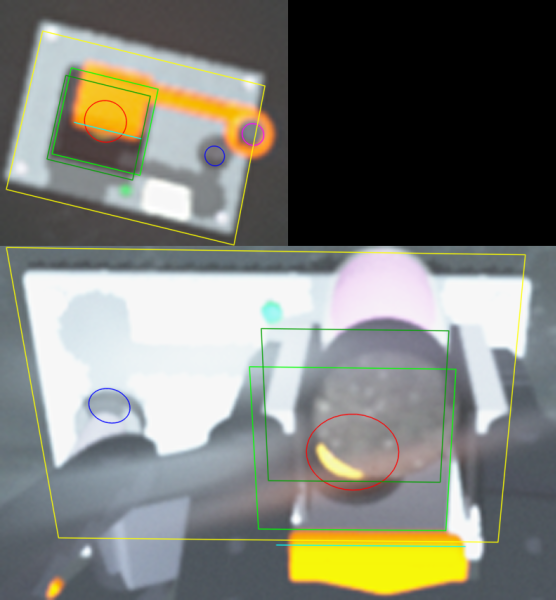

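Emit:
send_rows(
  commands=[
    {"delta_pos": [0.8, 1.6, 0], "yaw": 0},
    {"delta_pos": [0.9, 1.7, 0], "yaw": 0},
    {"delta_pos": [0.9, 1.7, 0], "yaw": 0},
    {"delta_pos": [0.5, 0.9, 0], "yaw": 0},
    {"delta_pos": [0, 0, 0], "yaw": 0},
    {"delta_pos": [0, 0, 0], "yaw": 0},
  ],
)

```text
t: 6.58
tcp_pos: [0.5291, -0.0445, 0.0968]
tool_rot: [0.113, 0.993, 0.001, 0.026]
force: [-0.3, 0.1, 0.2]
finger_gap: 0.323
```

```bash
python3 w.py w3; python3 - <<'E'
import cv2
a=cv2.imread('pics/w3.png'); cv2.imwrite('pics/w3c.png',cv2.resize(a[270:510,140:460],(800,600),interpolation=cv2.INTER_CUBIC))
E
```

```text
6.575 [ 0.52906815 -0.04445249  0.09680389] [0.11259821 0.99329591 0.00142492 0.02613122] [-0.32069748  0.12900732  0.18790193] 0.3227853957906105
```

View pics/w3c.png

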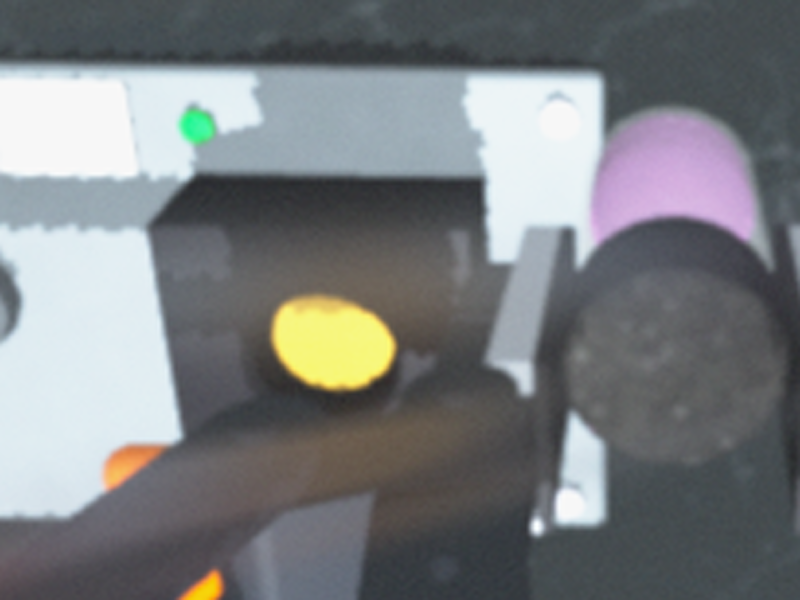

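The crop shows the well clearly: yellow pad at (333,343), block top front-left corner (150,228), and block bottom front corners (195,175) and (483,180). The held vial's cap top is centred at (677,365).

```bash
python3 - <<'E'
from h import *; import json
s=json.load(open('pics/w3.json')); tcp=np.array(s['tcp_pos']); Rt=R.from_quat(s['tool_rot'])
f=lambda u,v,z: back('wrist',((140+u/2.5)*.64,(270+v/2.5)*.64),z,s)
t=np.radians(-14); X=np.array([np.cos(t),np.sin(t),0]);Y=np.array([-np.sin(t),np.cos(t),0])
A=f(150,228,.031);B=f(195,175,.006);C=f(483,180,.006);D=f(182,440,.031)
print('yaw BC',np.degrees(np.arctan2(-(C-B)[0],(C-B)[1])),'len',np.linalg.norm(C-B),'AD dir',np.degrees(np.arctan2((D-A)[1],(D-A)[0])))
print('W from A',A+.033*(X+Y),'B',B+.033*(X+Y),'C',C+.033*(X-Y))
print('front rim',f(325,293,.031)+.0155*X)
print('plate corners', f(603,72,.006), f(606,523,.006))
for z in(.012,.018,.024): print('pad ctr',z,f(333,345,z), 'w',np.linalg.norm(f(270,343,z)-f(397,343,z)))
print('tool z',Rt.apply([0,0,1]),'tool y',Rt.apply([0,1,0]))
c=f(677,365,tcp[2]+.023); print('cap-tcp rel X,Y',(c-tcp)@X,(c-tcp)@Y)
import cv2
# overlay
im=cv2.imread('pics/w3.png'); 
im=cv2.resize(im[270:510,140:460],(800,600),interpolation=cv2.INTER_CUBIC)
W0=(A+B+C+.033*(3*X+Y))/3; W0[2]=0; print('W0',W0)
a=np.linspace(0,2*np.pi,40)
for r,z,c in((.0155,.031,(0,0,255)),(.0155,.012,(255,0,0))):
    P=W0+np.c_[np.cos(a)*r,np.sin(a)*r,0*a+z]; p=(proj('wrist',P,s)/.64-[140,270])*2.5; cv2.polylines(im,[np.int32(p)],True,c,1)
for z in(.006,.031):
    P=[W0+.033*(i*X+j*Y)+[0,0,z] for i,j in((-1,-1),(1,-1),(1,1),(-1,1))]; p=(proj('wrist',P,s)/.64-[140,270])*2.5; cv2.polylines(im,[np.int32(p)],True,(0,255,0),1)
cv2.imwrite('pics/w3o.png',im[60:460])
E
```

```text
yaw BC -14.189901028113683 len 0.0649420003638916 AD dir -14.848591992750654
W from A [ 0.57375724 -0.12974424  0.031     ] B [ 0.57394344 -0.13028618  0.006     ] C [ 0.57389625 -0.13136517  0.006     ]
front rim [ 0.57155568 -0.12766574  0.031     ]
plate corners [ 0.53062571 -0.05855126  0.006     ] [ 0.6516572  -0.08832875  0.006     ]
pad ctr 0.012 [ 0.58048754 -0.13589974  0.012     ] w 0.029673502832731877
pad ctr 0.018 [ 0.57690677 -0.13293973  0.018     ] w 0.028874480030506938
pad ctr 0.024 [ 0.573326   -0.12997972  0.024     ] w 0.028075457228282
tool z [ 0.05223296 -0.00305393 -0.99863026] tool y [0.22361221 0.97463923 0.00871539]
cap-tcp rel X,Y -0.0010030064038860874 0.0013089868130442698
W0 [ 0.57386565 -0.1304652   0.        ]
```

View pics/w3o.png

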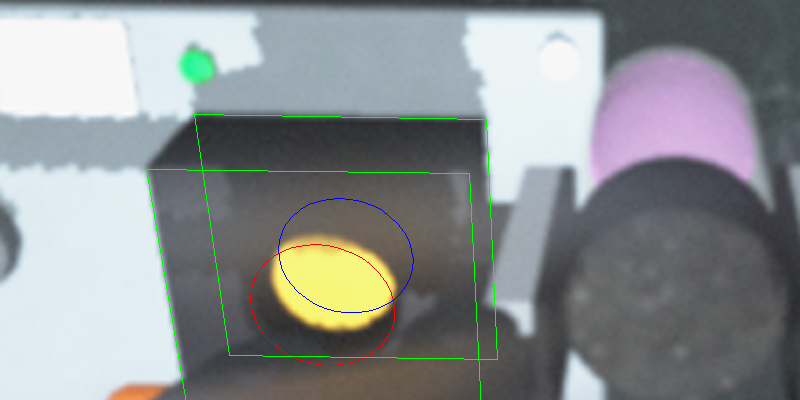

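Block fit and pad rim give a well centre of about (0.573,-0.130). The vial sits about (+1.0, +1.3) mm in reader axes from the TCP at its underside. I'll go to the start point 75 mm in front.

Emit:
send_rows(
  commands=[
    {"delta_pos": [-0.6, -1.4, 0], "yaw": -0.01},
    {"delta_pos": [-0.8, -1.8, 0], "yaw": -0.01},
    {"delta_pos": [-0.8, -1.8, 0], "yaw": 0},
    {"delta_pos": [-0.6, -1.4, -0.5], "yaw": 0},
    {"delta_pos": [0, 0, -1.0], "yaw": 0},
    {"delta_pos": [0, 0, 0], "yaw": 0},
    {"delta_pos": [0, 0, 0], "yaw": 0},
  ],
  force=70,
)

```text
t: 7.5
tcp_pos: [0.4977, -0.1147, 0.0802]
tool_rot: [0.126, 0.992, 0.001, 0.025]
force: [0.0, -0.3, -0.5]
finger_gap: 0.31
```

Emit:
send_rows(
  commands=[
    {"delta_pos": [0.1, 0.2, -0.7], "yaw": 0},
    {"delta_pos": [0, 0, 0], "yaw": 0},
    {"delta_pos": [0, 0, 0], "yaw": 0},
  ],
)

```text
t: 7.88
tcp_pos: [0.4992, -0.1113, 0.0727]
tool_rot: [0.125, 0.992, 0.001, 0.025]
force: [-0.1, 0.4, -0.3]
finger_gap: 0.312
```

Emit:
send_rows(
  commands=[
    {"delta_pos": [0.9, -0.24, 0], "yaw": 0},
    {"delta_pos": [0.9, -0.24, 0], "yaw": 0},
    {"delta_pos": [0.9, -0.24, 0], "yaw": 0},
    {"delta_pos": [0.9, -0.24, 0], "yaw": 0},
    {"delta_pos": [0, 0, 0], "yaw": 0},
  ],
)

```text
t: 8.5
tcp_pos: [0.5389, -0.1219, 0.0731]
tool_rot: [0.124, 0.992, 0.001, 0.026]
force: [-0.0, 0.8, 0.1]
finger_gap: 0.319
```

Emit:
send_rows(
  commands=[
    {"delta_pos": [0.8, -0.22, 0], "yaw": 0},
    {"delta_pos": [0.8, -0.22, 0], "yaw": 0},
    {"delta_pos": [0.8, -0.22, 0], "yaw": 0},
    {"delta_pos": [0.4, -0.1, 0], "yaw": 0},
    {"delta_pos": [0, 0, 0], "yaw": 0},
    {"delta_pos": [0, 0, 0], "yaw": 0},
  ],
)

```text
t: 9.25
tcp_pos: [0.567, -0.129, 0.0726]
tool_rot: [0.124, 0.992, 0.002, 0.024]
force: [-1.3, -0.2, -0.3]
finger_gap: 0.317
```

```bash
python3 - <<'E'
from h import *
s=m.sense();print(s['t'],s['tcp_pos'],s['tool_rot'],s['force'],s['ft_torque'])
b=m.snapshot('top');a=m.snapshot('scene')
r=lambda i,x,y,w,h,s:cv2.resize(i[y:y+h,x:x+w],(int(w*s),int(h*s)),interpolation=cv2.INTER_CUBIC)
cv2.imwrite('pics/f1.png',np.hstack([r(b,270,130,100,100,4),r(a,230,110,100,100,4)]))
E
```

```text
9.25 [ 0.56699333 -0.12897075  0.07256064] [0.12436535 0.99194102 0.00159807 0.02416029] [-1.29163058 -0.20446236 -0.31062758] [0.12333828 0.13178605 0.02299671]
```

View pics/f1.png

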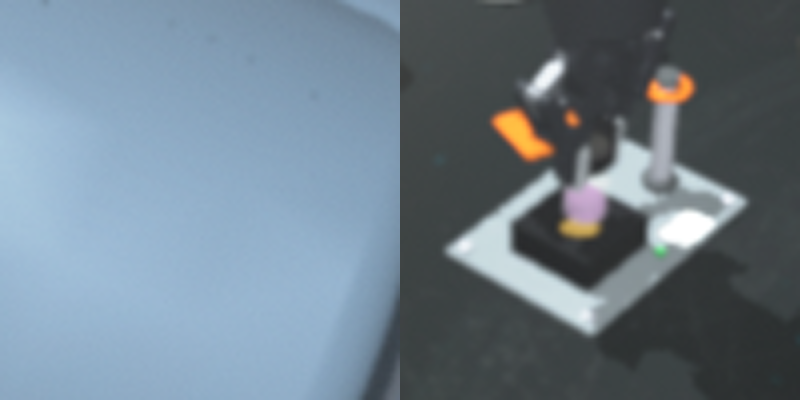

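The scene crop shows the vial directly over the well (violet at (585,205), pad at (580,229)), with the flap swung open beside the gripper. The top view is hidden by the arm. I'll do the final alignment and a slow descent.

Emit:
send_rows(
  commands=[
    {"delta_pos": [0.45, -0.15, 0], "yaw": 0},
    {"delta_pos": [0, 0, 0], "yaw": 0},
    {"delta_pos": [0, 0, -0.3], "yaw": 0},
    {"delta_pos": [0, 0, 0], "yaw": 0},
  ],
)

```text
t: 9.85
tcp_pos: [0.5712, -0.1306, 0.0693]
tool_rot: [0.124, 0.992, 0.002, 0.024]
force: [-2.1, -0.5, -1.7]
finger_gap: 0.317
```

Emit:
send_rows(
  commands=[
    {"delta_pos": [0.05, 0, -0.2], "yaw": 0},
    {"delta_pos": [0, 0, -0.2], "yaw": 0},
    {"delta_pos": [0, 0, 0], "yaw": 0},
  ],
)

```text
t: 10.22
tcp_pos: [0.5716, -0.1306, 0.065]
tool_rot: [0.124, 0.992, 0.002, 0.024]
force: [-0.7, -0.8, -1.4]
finger_gap: 0.313
```

Emit:
send_rows(
  commands=[
    {"delta_pos": [0, 0, -0.15], "yaw": 0},
    {"delta_pos": [0, 0, -0.15], "yaw": 0},
    {"delta_pos": [0, 0, 0], "yaw": 0},
  ],
)

```text
t: 10.6
tcp_pos: [0.5714, -0.1308, 0.0616]
tool_rot: [0.124, 0.992, 0.001, 0.023]
force: [-1.3, -0.3, -1.8]
finger_gap: 0.313
```

Emit:
send_rows(
  commands=[
    {"delta_pos": [0, 0, -0.15], "yaw": 0},
    {"delta_pos": [0, 0, -0.15], "yaw": 0},
    {"delta_pos": [0, 0, 0], "yaw": 0},
  ],
)

```text
t: 10.98
tcp_pos: [0.5716, -0.1313, 0.0587]
tool_rot: [0.124, 0.992, 0.001, 0.024]
force: [-0.8, -0.4, -0.6]
finger_gap: 0.316
```

Emit:
send_rows(
  commands=[
    {"delta_pos": [0, 0, -0.1], "yaw": 0},
    {"delta_pos": [0, 0, -0.1], "yaw": 0},
    {"delta_pos": [0, 0, 0], "yaw": 0},
  ],
)

```text
t: 11.35
tcp_pos: [0.5719, -0.1316, 0.0568]
tool_rot: [0.124, 0.992, 0.001, 0.024]
force: [-1.2, -0.6, 0.9]
finger_gap: 0.32
```

Emit:
send_rows(
  commands=[
    {"delta_pos": [0, 0, -0.1], "yaw": 0},
    {"delta_pos": [0, 0, 0], "yaw": 0},
  ],
)

```text
t: 11.6
tcp_pos: [0.5719, -0.1316, 0.056]
tool_rot: [0.124, 0.992, 0.001, 0.024]
force: [-2.3, -0.2, 1.0]
finger_gap: 0.314
```

Emit:
send_rows(
  commands=[
    {"delta_pos": [0, 0, -0.08], "yaw": 0},
    {"delta_pos": [0, 0, 0], "yaw": 0},
  ],
)

```text
t: 11.85
tcp_pos: [0.5721, -0.1317, 0.0557]
tool_rot: [0.124, 0.992, 0.001, 0.025]
force: [-2.4, -1.2, 2.7]
finger_gap: 0.314
```

Emit:
send_rows(
  commands=[
    {"delta_pos": [0, 0, -0.08], "yaw": 0},
    {"delta_pos": [0, 0, -0.05], "yaw": 0},
  ],
)

```text
t: 12.1
tcp_pos: [0.5723, -0.1317, 0.0552]
tool_rot: [0.124, 0.992, 0.001, 0.025]
force: [-2.6, -0.5, 6.7]
finger_gap: 0.314
```

Emit:
send_rows(
  commands=[
    {"delta_pos": [0, 0, -0.05], "yaw": 0},
    {"delta_pos": [0, 0, -0.04], "yaw": 0},
  ],
)

```text
t: 12.35
tcp_pos: [0.5723, -0.1317, 0.0553]
tool_rot: [0.124, 0.992, 0.001, 0.025]
force: [-2.8, -0.8, 6.3]
finger_gap: 0.313
```

Emit:
send_rows(
  commands=[
    {"delta_pos": [0, 0, -0.09], "yaw": 0},
    {"delta_pos": [0, 0, -0.08], "yaw": 0},
  ],
)

```text
t: 12.6
tcp_pos: [0.5724, -0.1318, 0.0549]
tool_rot: [0.124, 0.992, 0.001, 0.025]
force: [-3.8, -0.4, 8.4]
finger_gap: 0.316
```

Emit:
send_rows(
  commands=[
    {"delta_pos": [0, 0, -0.1], "yaw": 0},
    {"delta_pos": [0, 0, -0.09], "yaw": 0},
  ],
)

```text
t: 12.85
tcp_pos: [0.5725, -0.1318, 0.0547]
tool_rot: [0.124, 0.992, 0.0, 0.026]
force: [-3.3, -1.0, 9.3]
finger_gap: 0.315
```

Emit:
send_rows(
  commands=[
    {"delta_pos": [0, 0, -0.09], "yaw": 0},
    {"delta_pos": [0, 0, -0.09], "yaw": 0},
    {"delta_pos": [0, 0, -0.09], "yaw": 0},
    {"delta_pos": [0, 0, -0.09], "yaw": 0},
  ],
)

```text
t: 13.35
tcp_pos: [0.5724, -0.1317, 0.0547]
tool_rot: [0.124, 0.992, 0.0, 0.026]
force: [-5.0, -0.8, 8.5]
finger_gap: 0.315
```

Emit:
send_rows(
  commands=[
    {"delta_pos": [-0.06, 0.02, -0.1], "yaw": 0},
    {"delta_pos": [0, 0, -0.1], "yaw": 0},
    {"delta_pos": [0, 0, -0.1], "yaw": 0},
  ],
)

```text
t: 13.72
tcp_pos: [0.5724, -0.1317, 0.0547]
tool_rot: [0.124, 0.992, 0.0, 0.027]
force: [-3.7, -0.1, 9.8]
finger_gap: 0.317
```

Emit:
send_rows(
  commands=[
    {"delta_pos": [-0.05, 0, -0.11], "yaw": 0},
    {"delta_pos": [-0.03, 0, -0.11], "yaw": 0},
    {"delta_pos": [0, 0, -0.11], "yaw": 0},
    {"delta_pos": [0, 0, -0.11], "yaw": 0},
    {"delta_pos": [0, 0, -0.11], "yaw": 0},
  ],
)

```text
t: 14.35
tcp_pos: [0.5724, -0.1317, 0.0546]
tool_rot: [0.124, 0.992, -0.0, 0.029]
force: [-3.7, -0.6, 9.6]
finger_gap: 0.314
```

Pressed at about 10 N for well over half a second. Now I'll relax and let go.

Emit:
send_rows(
  commands=[
    {"delta_pos": [0, 0, 0.02], "yaw": 0},
    {"delta_pos": [0, 0, 0.05], "yaw": 0},
    {"delta_pos": [0, 0, 0.05], "yaw": 0},
  ],
)

```text
t: 14.72
tcp_pos: [0.5717, -0.1315, 0.0559]
tool_rot: [0.124, 0.992, -0.0, 0.028]
force: [-2.1, -0.7, 0.3]
finger_gap: 0.318
```

Emit:
send_rows(
  commands=[
    {"delta_pos": [0, 0, 0], "yaw": 0},
    {"delta_pos": [0, 0, 0], "yaw": 0},
    {"delta_pos": [0, 0, 0], "yaw": 0},
    {"delta_pos": [0, 0, 0], "yaw": 0},
  ],
  grip=-0.15,
)

```text
t: 15.22
tcp_pos: [0.5725, -0.1312, 0.055]
tool_rot: [0.124, 0.992, 0.0, 0.029]
force: [-1.1, 0.0, 1.0]
finger_gap: 0.574
```

Emit:
send_rows(
  commands=[
    {"delta_pos": [-0.7, 0.17, 0], "yaw": 0},
    {"delta_pos": [-0.8, 0.2, 0], "yaw": 0},
    {"delta_pos": [-0.8, 0.2, 0], "yaw": 0},
    {"delta_pos": [-0.8, 0.2, 0], "yaw": 0},
    {"delta_pos": [-0.8, 0.2, 0], "yaw": 0},
    {"delta_pos": [-0.8, 0.2, 0], "yaw": 0},
  ],
)

```text
t: 15.98
tcp_pos: [0.5228, -0.1187, 0.0553]
tool_rot: [0.124, 0.992, -0.0, 0.029]
force: [0.2, 0.0, -0.7]
finger_gap: 0.574
```

Emit:
send_rows(
  commands=[
    {"delta_pos": [-1.0, 0.25, 0], "yaw": 0},
    {"delta_pos": [-1.5, 0.4, 0.5], "yaw": 0},
    {"delta_pos": [-1.5, 0.4, 2], "yaw": 0},
    {"delta_pos": [-1.0, 2, 3], "yaw": 0},
    {"delta_pos": [-1, 4, 3], "yaw": 0},
    {"delta_pos": [0, 5, 3], "yaw": 0},
    {"delta_pos": [0, 5, 2], "yaw": 0},
    {"delta_pos": [0, 5, 0], "yaw": 0},
    {"delta_pos": [0, 3, 0], "yaw": 0},
    {"delta_pos": [0, 0, 0], "yaw": 0},
  ],
)

```text
t: 17.23
tcp_pos: [0.4566, 0.1388, 0.1949]
tool_rot: [0.126, 0.992, 0.001, 0.032]
force: [-0.9, -0.2, 0.2]
finger_gap: 0.575
```

```bash
python3 - <<'E'
from h import *
s=m.sense();print(s['t'],s['tcp_pos'],s['force'])
b=m.snapshot('top');a=m.snapshot('scene');cv2.imwrite('pics/top9.png',b);cv2.imwrite('pics/scene9.png',a)
r=lambda i,x,y,w,h,s:cv2.resize(i[y:y+h,x:x+w],(int(w*s),int(h*s)),interpolation=cv2.INTER_CUBIC)
o=np.vstack([np.hstack([r(b,280,135,100,75,4),r(a,230,115,100,75,4)]),np.hstack([r(b,140,135,133,100,3),r(a,185,200,133,100,3)])[:, :800]]) if 0 else None
t=np.hstack([r(b,280,135,100,75,4),r(a,230,115,100,75,4)]); u=np.hstack([r(b,140,140,120,90,10/3),r(a,185,200,120,90,10/3)])
cv2.imwrite('pics/end.png',np.vstack([t,u]))
E
```

```text
17.225 [0.45656789 0.13882787 0.19489124] [-0.87004525 -0.17307286  0.15756379]
```

View pics/end.png

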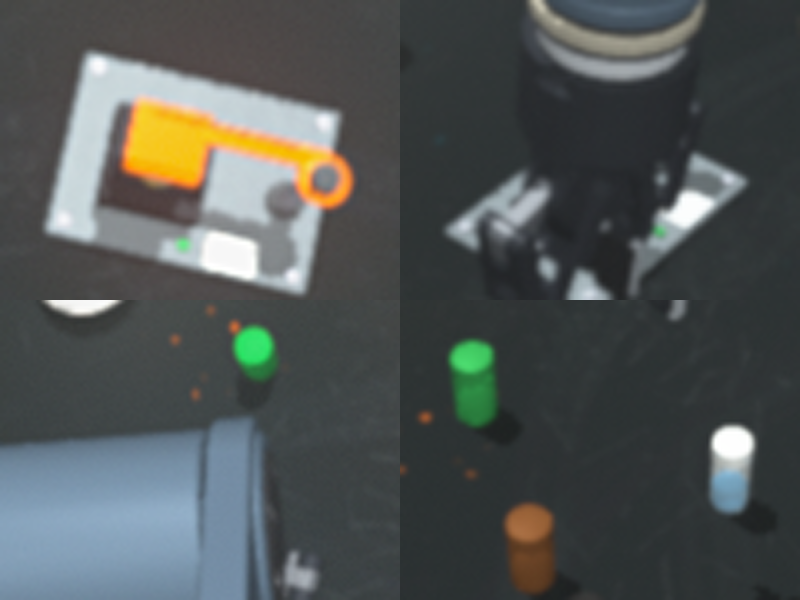

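The flap is shut, looking just as it did at the start, and the blue, green and brown vials are untouched. The arm hides the well in the scene view. I'll clear the arm and take one last composite of the well and the plain vial.

Emit:
send_rows(
  commands=[
    {"delta_pos": [-1, 4, 1], "yaw": 0},
    {"delta_pos": [-1.5, 5, 1], "yaw": 0},
    {"delta_pos": [-2, 5, 1], "yaw": 0},
    {"delta_pos": [-2.5, 5, 0], "yaw": 0},
    {"delta_pos": [-3, 5, 0], "yaw": 0},
    {"delta_pos": [-3, 5, 0], "yaw": 0},
    {"delta_pos": [-3, 5, 0], "yaw": 0},
    {"delta_pos": [-3, 4, 0], "yaw": 0},
    {"delta_pos": [-2, 2, 0], "yaw": 0},
    {"delta_pos": [0, 0, 0], "yaw": 0},
  ],
)

```text
t: 18.58
tcp_pos: [0.2503, 0.5354, 0.2226]
tool_rot: [0.14, 0.99, -0.001, 0.032]
force: [1.3, 0.5, -0.1]
finger_gap: 0.573
```

```bash
python3 - <<'E'
from h import *
s=m.sense();print(s['t'],s['tcp_pos'],s['force'])
b=m.snapshot('top');a=m.snapshot('scene');b0=cv2.imread('pics/top0.png');a0=cv2.imread('pics/scene0.png')
cv2.imwrite('pics/top10.png',b);cv2.imwrite('pics/scene10.png',a)
r=lambda i,x,y,w,h,s:cv2.resize(i[y:y+h,x:x+w],(int(w*s),int(h*s)),interpolation=cv2.INTER_CUBIC)
cv2.imwrite('pics/end2.png',np.vstack([np.hstack([r(a,235,120,85,75,4.7)[:300],r(b,300,150,80,64,4.7)[:300]]),np.hstack([r(a,185,205,133,100,3)[:300,:399],r(b,145,145,125,100,3)[:300,:376]])]))
for n,i,j in(('top',b0,b),('scene',a0,a)):
    if n=='scene': print('scene pad px before/after',[im[160:172,268:282].reshape(-1,3).max(0) for im in(i,j)])
    else: print('top pad before/after',[im[178:183,316:321].reshape(-1,3).mean(0).round() for im in(i,j)])
E
```

```text
18.575 [0.25030455 0.53543236 0.22259265] [ 1.27077696  0.502323   -0.12672884]Traceback (most recent call last):
  File "<stdin>", line 6, in <module>
    return _nx.concatenate(arrs, 0, dtype=dtype, casting=casting)
           ~~~~~~~~~~~~~~~^^^^^^^^^^^^^^^^^^^^^^^^^^^^^^^^^^^^^^^
ValueError: all the input array dimensions except for the concatenation axis must match exactly, but along dimension 1, the array at index 0 has size 775 and the array at index 1 has size 774
```

```bash
python3 - <<'E'
from h import *
a,b,a0,b0=[cv2.imread(f'pics/{n}.png') for n in('scene10','top10','scene0','top0')]
r=lambda i,x,y,w,h,W,H:cv2.resize(i[y:y+h,x:x+w],(W,H),interpolation=cv2.INTER_CUBIC)
cv2.imwrite('pics/end2.png',np.vstack([np.hstack([r(a,240,125,80,60,400,300),r(b,300,150,80,60,400,300)]),np.hstack([r(a,185,205,120,90,400,300),r(b,145,150,120,90,400,300)])]))
for n,i,j,(x,y,w,h) in(('blue',a0,a,(270,230,28,38)),('plain',a0,a,(230,285,22,32)),('violet start',a0,a,(200,238,20,26)),('well',a0,a,(255,155,38,30)),('blue top',b0,b,(205,218,25,25)),('plain top',b0,b,(148,208,25,20))):
    print(n,np.abs(i[y:y+h,x:x+w].astype(int)-j[y:y+h,x:x+w]).mean().round(1))
E
```

```text
blue 55.5
plain 0.7
violet start 33.5
well 10.8
blue top 0.9
plain top 1.0
```

View pics/end2.png

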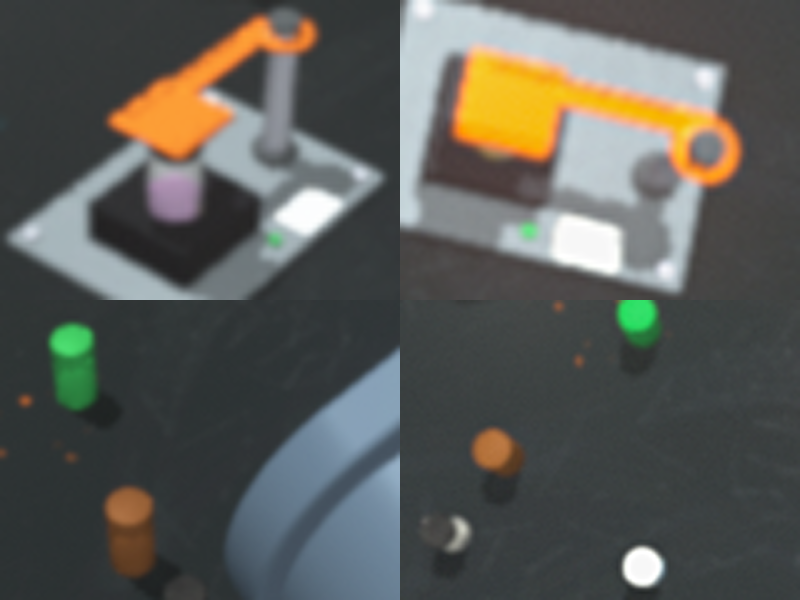

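The vial stands upright in the well (violet at (175,190)) with the flap shut over it. Plain and blue haven't moved in the top view. The large "blue" difference in the scene view is the arm in front of it. I'll compare the flap numerically, then hand in.

```bash
python3 - <<'E'
from h import *
b,b0=cv2.imread('pics/top10.png'),cv2.imread('pics/top0.png')
def ang(i):
    h=cv2.cvtColor(i[140:215,285:375],cv2.COLOR_BGR2HSV); M=cv2.moments(cv2.inRange(h,(5,150,120),(25,255,255)),True)
    return M['m10']/M['m00'],M['m01']/M['m00'],.5*np.arctan2(2*M['mu11'],M['mu20']-M['mu02'])
A,B=ang(b0),ang(b); print(A,B)
if abs(A[2]-B[2])<.03: print(m.sign_off())
E
```

```text
(47.32586206896552, 32.546551724137935, np.float64(0.172695572989309)) (47.40869565217391, 32.469565217391306, np.float64(0.17731535097195353))
the job is handed in; nothing more can be done
None
```

The violet vial is checked in and the job is handed in; `sign_off` reports no verdict. I carried the vial in with the flap pushed aside and lowered it into the well. I then pressed it at a measured 8.4–9.8 N for about 1.7 s, and the pad gave about 1.3 mm. After that I let go, drew straight back and moved the arm clear.

**Last checks:**
- **Vial:** the scene view shows it upright in the well, under the flap. I did not measure how far it sits from the well's axis.
- **Flap:** shut, within 0.005 rad of its starting angle in the top view.
- **Other vials:** plain and blue are unchanged in the top view. The scene-view check of blue was no use because the arm was in front of it.

**Disagreements:**
- **Well position:** the top and wrist cameras differed by about 3–5 mm. I used the wrist value, and the vial went in without hitting the rim.
- **Tilt and side load:** the tool had tilted about 0.05 rad by then, and there was up to 5 N of sideways force during pressing. Some of that probably came from the well wall, so the force on the pad itself may have been slightly below the wrist reading.

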